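Run the vial mixer on its hold-to-run plunger

TASK

Stand the brown amber vial in the mixer's well, let it go, and then slide the orange hood fully shut over it. Only then press the blue hold-to-run plunger halfway down, to the green band on its gauge post and never to the red band, and finish while still holding it there with the gripper, because the mixer runs only while it is held. Leave the other two vials and the blue-lidded pot where they stand.

Things in the scene. Friction and masses are not known exactly. Their poses are not given: they have to be found in the camera images.
- mixer: Grey box, white deck, fixed; 110 (x) x 230 (y) mm, deck 70 mm high. Origin: centre of underside, z up, front = -x. On the deck, mm: end wall y 97 to 107, 56 along x, 40 high; well x 0 y 65; orange hood centre x 0 y -5 when open; blue plunger x 15 y -75; gauge post 14 x 5, 50 high, x 15 y -103.5, with a green band above a red one.
- amber_vial: The vial to load: dark brown, black cap, 22 mm diameter, 50 mm tall (cap from about 42 mm up, 20 mm diameter), 11 to 18 g, standing on the bench right of a black case 120 mm high that lies between it and the mixer; behind the bench a window pane rises 0.64 m ahead of the robot's base. Origin: centre of its underside, z along its axis.
- well (a point): Centre of the flat floor of the round well, 20 mm below the deck (50 mm above the bench). The well is 27 mm in diameter with a 3 mm chamfer round its mouth; a seated vial stands about 30 mm out of it.
- hood (a joint): Hood travel, m: 0 open, 0.070 fully shut against the end wall; slides in the mixer's +y. Starts at 0 to 0.015, stays where left, friction about 1.5 N. The orange hood is a tunnel, open below and at its +y end, 57 mm along x, 56 mm along y; roof top 42 mm above the deck.
- hood_grip (a point): Middle of the top of the black grip fin on the hood's roof; moves with the hood. The fin is 36 mm along the mixer's x, 14 mm thick along its y, and stands 21 mm out of the roof, its top 63 mm above the deck; it may be pinched or pushed.
- plunger (a joint): Plunger travel, m: 0 released (up), 0.030 fully down. Sprung upward: 3 N at the start, 6.5 N at half travel (0.015), 10 N fully down; it rises when let go. Green band: 0.010 to 0.020. Red band: from 0.023 on.
- plunger_top (a point): Centre of the flat top of the plunger's blue mushroom head (36 mm diameter, 10 mm thick); moves with it. Released, it is 50 mm above the deck, level with the post's top. The head's top reads on the post: green 40 down to 30 mm above the deck, red 27 down to 18 mm.
- black_cap_vial: Bystander: clear glass vial with a black cap, 22 mm diameter, 50 mm tall. Origin: centre of its underside.
- white_cap_vial: Bystander: clear glass vial with a white cap, 22 mm diameter, 50 mm tall. Origin: centre of its underside.
- blue_lid_pot: Bystander: clear sample pot with a blue lid, 51 mm diameter, 59 mm tall. Origin: centre of its underside.
Mind the look-alikes: they are no part of the job. What is shaped like the amber_vial but yellow is not meant.

How it is judged:
By the outcome, as a careful person would: the job done as asked, in the order asked, and still so for the second after the job is handed in, while the arm keeps its last pose, push and grip.
It also fails if it takes over 61 s, if anything falls off the work surface, if the arm or the gripper's body presses on something with over 40 N, if the wrist force passes 120 N, or if a joint passes its speed limit or range.

ROBOT

A 7-joint arm with a two-finger parallel gripper is mounted at the origin on the work surface; the furniture and walls round the work are solid. World frame = base frame: x ahead of the robot, y to its left, z up, the work surface at z = 0. Lengths are in mm, angles in rad, forces in N, time in s.
With the tool pointing down it reaches from about 400 to 850 mm from the base axis. Payload 6.9 kg.
Tool frame: the origin (TCP) lies at the very end of the fingers, on their centre line; the grasp point (between the pads) lies 19 mm behind it (robot.tcp_to_grasp is the distance from the TCP to the grasp point, in mm); z points along the fingers, y is the line along which they close (so a half turn about z gives the same grasp; the last joint's range is limited). The gripper opens to 85 mm and grips with 20 to 120 N. Pads are 22 mm wide; open, the fingers measure 114 mm over their backs; the gripper's body (76 mm by 85 mm) begins 54 mm behind the grasp point. The pads swing forward as they close: fully open they stand 13 mm farther back than shut.
Start: joints at [1.284, 0.507, -0.238, 1.5, 0.126, 1.149, -0.155], TCP at [239.206, -577.401, 231.275] pointing down, gripper open.
Joint ranges: [-3.08, 3.08], [-0.24, 2.05], [-1.43, 1.35], [0, 2.5], [-1.52, 4.66], [0.17, 1.96], [-2.89, 2.89]. Speed limits (rad/s): [2.39, 2.39, 3.14, 3.14, 3.14, 3.14, 3.14].

INTERFACE

Orientations are given as a 3x3 rotation matrix whose columns are the frame's x, y, z axes.
In Python, from bench import robot gives the robot as it stands.
- The arm moves only by the tool step_arm, never from a script. Its argument "rows" is text: rows parted by semicolons, each of 4 numbers parted by spaces: the shift along the tool's x, y, z in mm, then the turn about the tool's z in degrees. A call has exactly 10 rows; each row is the pose to reach, as a shift and turn from the pose commanded when the call began, along the tool's axes at that moment; what a row does not reach only later rows make up. A row lasts 1/10 s, in which the tool goes at most 50 mm and 8.59 degrees, less where a joint would pass 70% of its speed; a pose out of reach is approached as far as the arm can. A call with a gripper value outside its range is refused whole. "jaw" is the opening, from 0 (shut) to 1 (fully open), set as the call begins (left out, the last holds). The fingers move at their own pace and stop on an object; "grip_force" is the grip in N (left out, the last holds). Time passes only in rows, so rows that repeat a pose let the fingers close, or fill a call up. It gives the time, the measured TCP pose, the force, the opening and the grip force at its end, in the units of the state.
- robot.state(): the state, without advancing time (a new reading comes with each control period).
- robot.get_image(name): name is "scene" or "top"; returns a dict with "color" (480x640x3 uint8, red, green, blue), "camera_matrix" (3x3 intrinsics, pixels), "dist_coeffs" ([k1, k2, p1, p2, k3] as OpenCV has them; the pictures are not rectified), "rvec" (rotation vector, rad) and "tvec" (3), from world to camera coordinates, as OpenCV has them. Camera axes: x right, y down, z forward; pixel columns grow to the right and rows downward; lengths in mm; the calibration is good to about 2 mm. A picture is of the moment at which its call begins. There is no depth.
- robot.job_done(): hands the job in; it is judged then, once.
The state is a dict: "t": time; "q": joint angles; "dq": joint speeds; "effort": joint torques, N m; "tcp_pos": TCP position; "orientation": TCP orientation; "force": force on the tool from outside, world axes, zero at the start; "moment": the same for the moment, N m; "finger_gap": finger opening in mm; "grip_force": force on a finger pad.
Only numpy, scipy, OpenCV 4.12 (cv2) and the standard library are available. Lean on these libraries where they do the work, as an engineer would, in place of code of your own. Each camera call takes 0.05 s, during which the arm holds its last target. There are 200 camera calls.

## Working session

There is one attempt and no reset: what is moved stays moved. The work goes in short steps, Python scripts to look and compute and a tool call to move; the robot and the scene stay as the last step left them, time stands still between calls to the robot, and variables do not carry over. Pictures are saved under pics/ and viewed, at most 10 in all, crops included, and the job is handed in when it is done.

Besides the shell and the picture viewer there is one more tool, called after "Call:" by a JSON object that holds its "name" and its "arguments", one argument or row to a line. step_arm: Moves the arm, as the interface text tells. Its arguments: {"type":"object","properties":{"rows":{"type":"string"},"jaw":{"type":"number"},"grip_force":{"type":"number"}},"required":["rows"]}

```bash
mkdir -p pics
python3 - <<'E'
from bench import robot
import cv2,numpy as np,pickle
for n in("scene","top"):
    d=robot.get_image(n); cv2.imwrite(f"pics/{n}0.png",d["color"][...,::-1]); pickle.dump(d,open(n+".pkl","wb"))
    R,_=cv2.Rodrigues(d["rvec"]); print(n,(-R.T@np.array(d["tvec"]).reshape(3)).round(),R[2].round(2))
s=robot.state(); print(s["tcp_pos"],np.round(s["orientation"],3),s["t"],s["finger_gap"])
E
```

```text
scene [-462. -571.  849.] [ 0.68  0.42 -0.6 ]
top [-670. -218. 1511.] [ 0.59  0.1  -0.8 ]
[ 238.98779782 -577.00248396  230.49342334] [[ 0.924  0.383 -0.001]
 [ 0.383 -0.924  0.002]
 [-0.    -0.002 -1.   ]] 0.1 84.95439956023023
```

View pics/scene0.png

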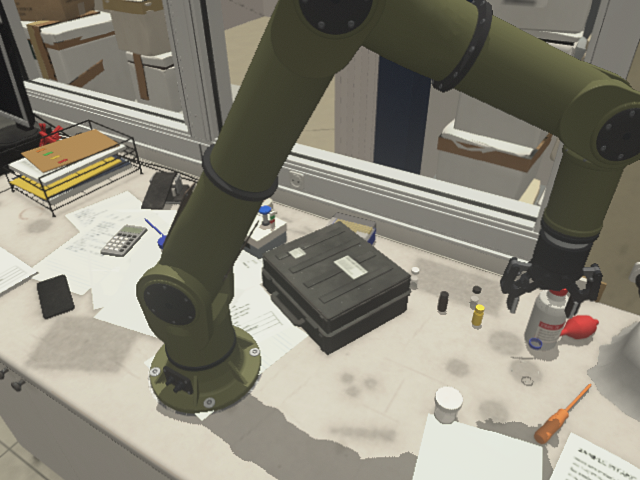

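View pics/top0.png

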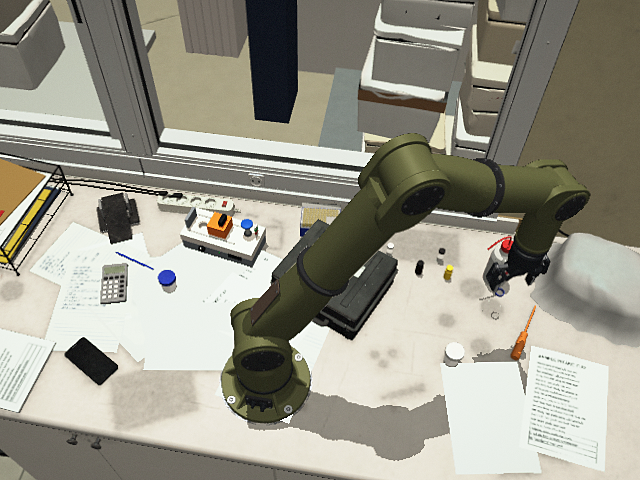

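The scene view shows the amber vial at about (443,301), with the yellow look-alike at (478,315). The top view has the vial at (419,268), and the mixer around (223,236) with the orange hood and blue plunger. I'll enlarge both areas.

Run:
```python
import cv2,numpy as np,pickle
t=pickle.load(open("top.pkl","rb"))["color"][...,::-1]; s=pickle.load(open("scene.pkl","rb"))["color"][...,::-1]
a=cv2.resize(t[195:271,172:280],None,fx=7.4,fy=7.4*0+5,interpolation=cv2.INTER_CUBIC) if 0 else cv2.resize(t[190:280,170:290],(400,300),interpolation=cv2.INTER_CUBIC)
A=cv2.resize(t[195:270,175:275],(800,600),interpolation=cv2.INTER_CUBIC); cv2.imwrite("pics/mix.png",A)
b=cv2.resize(t[230:290,380:460],(400,300),interpolation=cv2.INTER_CUBIC); c=cv2.resize(s[260:335,400:500],(400,300),interpolation=cv2.INTER_CUBIC)
cv2.imwrite("pics/vials.png",np.hstack([b,c]))
```

```text
(no output)
```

View pics/mix.png

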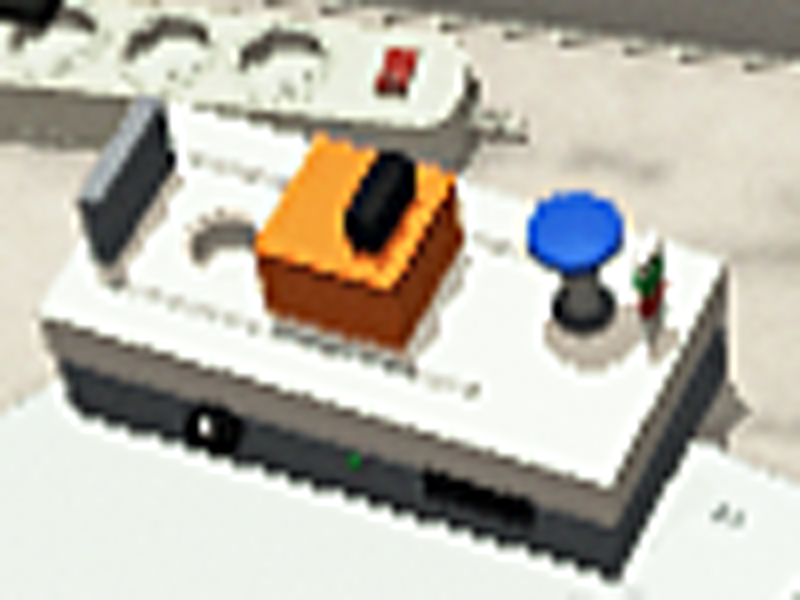

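View pics/vials.png

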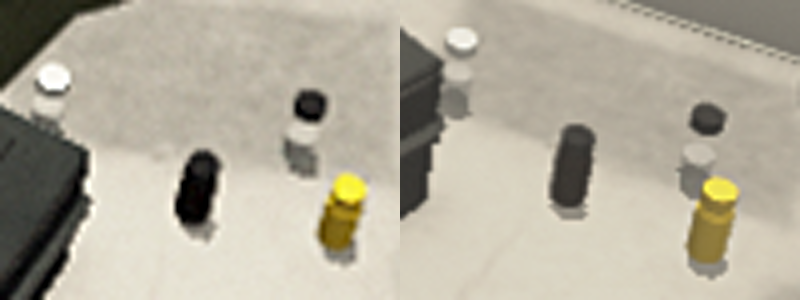

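```bash
cat > h.py <<'E'
import cv2,numpy as np,pickle
from scipy.optimize import least_squares
def proj(d,P):
    return cv2.projectPoints(np.array(P,float).reshape(-1,3),d["rvec"],d["tvec"],d["camera_matrix"],d["dist_coeffs"])[0].reshape(-1,2)
def W(m,P):  # mixer frame->world
    P=np.array(P,float); c,s=np.cos(m[2]),np.sin(m[2])
    return np.c_[m[0]+c*P[:,0]-s*P[:,1],m[1]+s*P[:,0]+c*P[:,1],P[:,2]]
E
python3 - <<'E'
from h import *
t=pickle.load(open("top.pkl","rb")); s=pickle.load(open("scene.pkl","rb"))
M=[(-55,115,70),(-55,-115,70),(55,-115,70),(15,-75,120),(15,-103.5,120),(-55,-115,0)]
u=(np.array([(42,318),(615,487),(727,266),(577,230),(655,243),(613,578)])+.5)/8-.5+[175,195]
f=least_squares(lambda m:(proj(t,W(m,M))-u).ravel(),[500,150,0.2],x_scale=[100,100,1],loss="soft_l1")
m=f.x; print("mixer",m,np.degrees(m[2]),(proj(t,W(m,M))-u).round(2).tolist())
fin=(np.array([393,183])+.5)/8-.5+[175,195]
h=least_squares(lambda h:(proj(t,W(m,[(0,-5+h[0],133)]))-fin).ravel(),[5]); print("hood(if fin centred)",h.x,h.fun)
for mm in [(0,65,50),(0,-5,133),(15,-75,120)]: print(mm,W(m,[mm]).round(1))
v=least_squares(lambda p:np.r_[(proj(s,[(p[0],p[1],50),(p[0],p[1],0)])-[(444.2,293.2),(442.3,309.5)]).ravel(),(proj(t,[(p[0],p[1],50),(p[0],p[1],0)])-[(421.1,261.6),(418.8,273.4)]).ravel()],[500,-300]);print("vial",v.x,v.fun.round(2))
for n,d,p,z in [("yellow",s,(400+320/4,260+190/4),50),("black",s,(400+308/4,260+117/4),50),("white",s,(400+61/4,260+40/4),50),
  ("case TR far",t,(397,258),120),("case near",t,(338,327),120),("case near/bot",t,(350,338),0),("case far",s,(328,225),120),("case right",s,(409,270),120),("c near",s,(323,318),120),("c left",s,(264,262),120),("pot",t,(167,273),59)]:
    q=least_squares(lambda p_:(proj(d,[(p_[0],p_[1],z)])-p).ravel(),[500,-200]); print(n,q.x.round())
E
```

```text
mixer [ 4.15792538e+02  2.16487810e+02 -1.73214534e-01] -9.92446175311466 [[-0.17, -0.34], [-0.18, -0.22], [0.07, -0.6], [-0.01, -0.42], [-0.66, 0.55], [1.67, 2.29]]
hood(if fin centred) [-4.89353648] [-0.13686172  0.47904007]
(0, 65, 50) [[427.  280.5  50. ]]
(0, -5, 133) [[414.9 211.6 133. ]]
(15, -75, 120) [[417.6 140.  120. ]]
vial [ 414.9723519  -374.78033595] [ 0.45  0.59 -0.55 -0.36  0.15  0.88 -0.11 -1.14]
yellow [ 411. -459.]
black [ 468. -435.]
white [ 461. -283.]
case TR far [ 367. -300.]
case near [ 122. -168.]
case near/bot [ 162. -202.]
case far [435. -48.]
case right [ 373. -296.]
c near [ 147. -204.]
c left [233.   5.]
pot [247. 338.]
```

The top crop shows the mixer yawed about −10°. The fin sits toward the −y side of the roof, and the plunger head is at crop (577,230). In the vial crops, the amber vial stands clear of its neighbours by at least 80 mm. First I'll move above the vial.

Call:
{"name": "step_arm", "arguments": {
  "rows": "30 -15 0 -8; 60 -30 0 -16; 100 -50 0 -24; 140 -70 0 -32; 180 -90 0 -40; 215 -107 0 -48; 240 -119 20 -56; 240 -119 60 -57.5; 240 -119 100 -57.5; 240 -119 110 -57.5",
  "jaw": 0.6,
  "grip_force": 20
}}

```text
t: 1.1
tcp_pos: [413.1, -374.0, 117.4]
orientation: [[0.173, 0.985, -0.005], [0.985, -0.173, 0.005], [0.004, -0.006, -1.0]]
force: [-0.7, 0.3, 0.1]
finger_gap: 50.8
grip_force: 0.0
```

Run:
```python
from bench import robot
from h import *
s=robot.get_image("scene");t=robot.get_image("top");pickle.dump((s,t),open("a.pkl","wb"))
a=cv2.resize(s["color"][240:340,390:490,::-1],(400,400),interpolation=cv2.INTER_CUBIC)
b=cv2.resize(t["color"][200:290,370:460,::-1],(400,400),interpolation=cv2.INTER_CUBIC)
cv2.imwrite("pics/a.png",np.hstack([a,b]))
st=robot.state();print(st["t"],st["tcp_pos"],np.round(st["orientation"],3),st["q"],st["force"])
p=st["tcp_pos"];print(proj(s,[p]),proj(t,[p]))
```

```text
1.2 [ 414.49838407 -375.10659195  120.06265403] [[ 0.174  0.985 -0.003]
 [ 0.985 -0.174  0.002]
 [ 0.002 -0.003 -1.   ]] [ 1.01097776  0.55292244 -0.49106027  1.82096964  0.33385607  0.85417353
  0.1843767 ] [0.15538956 0.05774833 0.11469908]
[[449.01895644 271.05938219]] [[425.12899442 248.17547907]]
```

View pics/a.png

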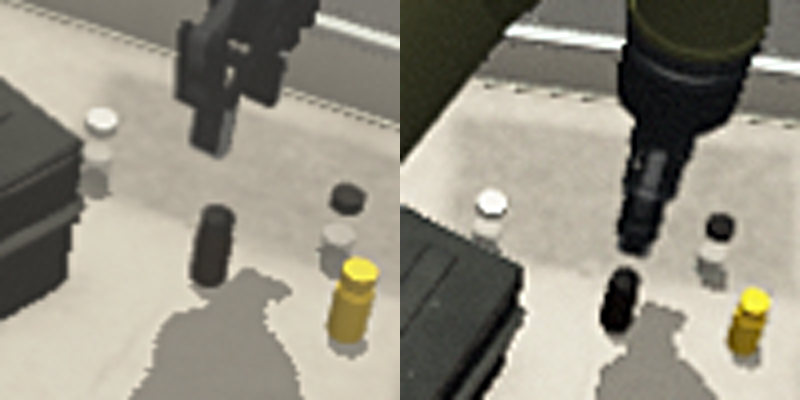

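The fingers straddle the amber vial, which shows at about (205,245) in the left panel, and they clear its neighbours. Next: descend and grip.

Call:
{"name": "step_arm", "arguments": {
  "rows": "0 0 20 0; 0 0 40 0; 0 0 60 0; 0 0 75 0; 0 0 85 0; 0 0 92 0; 0 0 96 0; 0 0 96 0; 0 0 96 0; 0 0 96 0"
}}

```text
t: 2.2
tcp_pos: [415.7, -375.8, 25.8]
orientation: [[0.174, 0.985, 0.001], [0.985, -0.174, -0.001], [-0.0, 0.001, -1.0]]
force: [0.3, -0.5, -0.6]
finger_gap: 51.0
grip_force: 0.0
```

Call:
{"name": "step_arm", "arguments": {
  "rows": "0 0 0 0; 0 0 0 0; 0 0 0 0; 0 0 0 0; 0 0 0 0; 0 0 0 0; 0 0 0 0; 0 0 0 0; 0 0 0 0; 0 0 0 0",
  "jaw": 0,
  "grip_force": 25
}}

```text
t: 3.2
tcp_pos: [415.6, -375.7, 25.5]
orientation: [[0.174, 0.985, 0.0], [0.985, -0.174, -0.0], [-0.0, 0.0, -1.0]]
force: [-0.3, -0.3, 5.9]
finger_gap: 20.1
grip_force: 24.9
```

Call:
{"name": "step_arm", "arguments": {
  "rows": "0 0 -5 0; 0 0 -15 0; 0 0 -35 0; 0 0 -65 0; 0 0 -100 0; 0 0 -140 0; 0 0 -175 0; 0 0 -200 0; 0 0 -210 0; 0 0 -210 0"
}}

```text
t: 4.2
tcp_pos: [415.7, -375.8, 236.5]
orientation: [[0.174, 0.985, 0.002], [0.985, -0.174, -0.002], [-0.001, 0.002, -1.0]]
force: [0.4, 0.0, 0.0]
finger_gap: 20.2
grip_force: 24.5
```

Run:
```python
from bench import robot
from h import *
s=robot.get_image("scene");t=robot.get_image("top")
st=robot.state();p=st["tcp_pos"];print(st["t"],p,st["q"],st["force"],st["finger_gap"])
S=proj(s,[p,p-[0,0,25.5]]);T=proj(t,[p,p-[0,0,25.5]]);print(S,T)
def crop(d,c):
    x,y=c.astype(int)-[25,25]; print(x,y); return cv2.resize(d["color"][y:y+50,x:x+50,::-1],(400,400),interpolation=cv2.INTER_CUBIC)
cv2.imwrite("pics/b.png",np.hstack([crop(s,S[0]),crop(t,T[0])]))
m=[415.79,216.49,-.1732]
R=np.array(st["orientation"])
w=W(m,[(0,65,50),(0,-10,133),(15,-75,120)]);print((w-p).round(1),((w-p)@R).round(1))
```

```text
4.3 [ 414.65887738 -375.2959352   234.12342421] [ 1.05445307  0.43521294 -0.54546265  1.66786854  0.24657446  1.10969585
  0.26488093] [-0.13123866  0.12985286  0.25351875] 19.675552608637144
[[456.85098672 229.82287457]
 [455.04122469 239.49932028]] [[431.88444492 222.51848471]
 [430.32890181 228.48818431]]
431 204
406 197
[[ 1.230e+01  6.558e+02 -1.841e+02]
 [-6.000e-01  5.819e+02 -1.011e+02]
 [ 3.000e+00  5.153e+02 -1.141e+02]] [[ 647.8 -101.4  184.8]
 [ 572.9 -101.5  101.8]
 [ 507.9  -86.4  114.7]]
```

View pics/b.png

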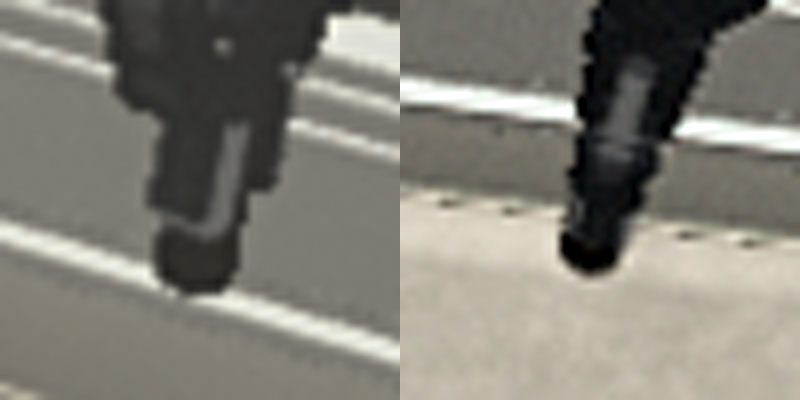

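The vial hangs upright in the grip, with its base at scene px about (455.6,238.4), within about 1 mm of prediction. I'll carry it over the case, bowing outward.

Call:
{"name": "step_arm", "arguments": {
  "rows": "15 2 0 0; 45 5 0 0; 85 9 0 0; 125 11 0 0; 165 12 0 0; 205 12 0 0; 245 11 0 0; 285 8 0 0; 325 3 0 0; 350 0 0 0"
}}

```text
t: 5.3
tcp_pos: [475.0, -26.3, 234.4]
orientation: [[0.169, 0.986, -0.002], [0.986, -0.169, 0.002], [0.001, -0.002, -1.0]]
force: [-0.4, -0.5, -0.6]
finger_gap: 19.9
grip_force: 24.5
```

Call:
{"name": "step_arm", "arguments": {
  "rows": "30 -7 0 0; 70 -17 0 0; 110 -28 0 0; 150 -42 0 0; 190 -58 0 0; 230 -75 0 0; 260 -88 0 0; 280 -96 0 0; 292 -100 0 0; 298 -101 0 0"
}}

```text
t: 6.3
tcp_pos: [427.2, 281.2, 234.5]
orientation: [[0.171, 0.985, -0.002], [0.985, -0.171, -0.0], [-0.001, -0.001, -1.0]]
force: [0.7, -0.4, -0.1]
finger_gap: 19.9
grip_force: 24.5
```

```bash
cat > look.py <<'E'
from bench import robot
from h import *
import sys
m=[415.79,216.49,-.1732]
s=robot.get_image("scene");t=robot.get_image("top");pickle.dump((s,t),open("l.pkl","wb"))
st=robot.state();p=st["tcp_pos"];R=np.array(st["orientation"]);print(st["t"],p,R.round(3).tolist(),st["force"],st["finger_gap"])
w=W(m,[(0,65,50),(0,-10,133),(15,-75,120)]);print(((w-p)@R).round(1))
c=W(m,[(0,0,110)]);
o=[]
for d in(s,t):
    x,y=proj(d,c)[0].astype(int)-[55,60];print(x,y);o.append(cv2.resize(d["color"][y:y+120,x:x+100,::-1],(400,480),interpolation=cv2.INTER_CUBIC))
cv2.imwrite(sys.argv[1],np.hstack(o))
E
python3 look.py pics/c.png
```

```text
6.4 [428.17375646 280.18257954 234.74962675] [[0.173, 0.985, -0.001], [0.985, -0.173, -0.0], [-0.001, -0.001, -1.0]] [ 0.53843788  0.92981662 -0.70210865] 19.737123282231448
[[   0.2   -1.1  184.8]
 [ -74.8   -1.1  101.8]
 [-139.8   14.   114.8]]
186 144
166 162
```

View pics/c.png

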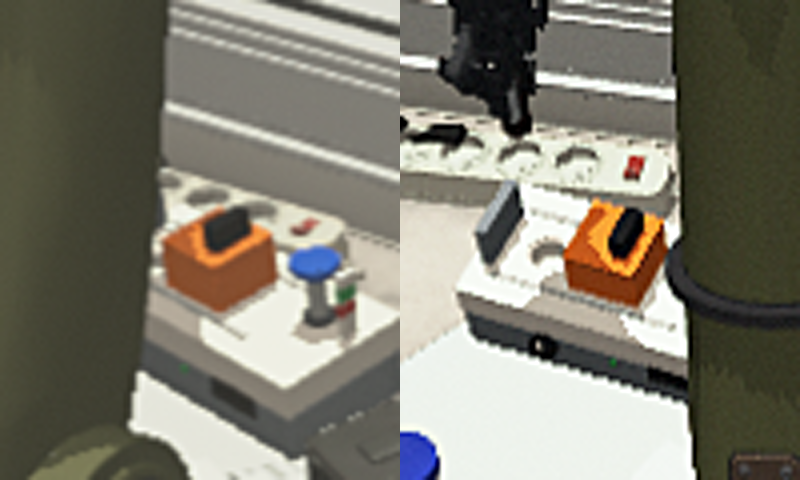

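The vial hangs above the well. The scene view now shows the plunger head at (314,263) and the deck's front-right corner at (290,388), so I'll refine the mixer pose with both cameras.

Run:
```python
from h import *
s,_=pickle.load(open("l.pkl","rb")); t=pickle.load(open("top.pkl","rb"))
M=[(-55,115,70),(-55,-115,70),(55,-115,70),(15,-75,120)]
u=(np.array([(42,318),(615,487),(727,266),(577,230)])+.5)/8-.5+[175,195]
N=[(-55,-115,70),(15,-75,120)]
v=(np.array([(290,388),(314,263)])+.5)/4-.5+[186,144]
print((proj(s,W([415.79,216.49,-.1732],N))-v).round(2))
f=least_squares(lambda m:np.r_[(proj(t,W(m,M))-u).ravel(),(proj(s,W(m,N))-v).ravel()],[415,216,-.17],x_scale=[100,100,1],loss="soft_l1")
m=f.x;print(m,f.fun.round(2));
for q in [(0,65,50),(0,-10,133),(15,-75,120)]: print(W(m,[q]).round(1))
I=cv2.imread("pics/mix.png")
def dr(I,d,off,k,P,col): 
    cv2.polylines(I,[np.int32(((proj(d,W(m,P))-off+.5)*k-.5)*16)],True,col,1,cv2.LINE_AA,4)
a=np.linspace(0,6.28,40)
def circ(x,y,z,r): return np.c_[x+r*np.cos(a),y+r*np.sin(a),z+0*a]
def sq(x0,x1,y0,y1,z): return [(x0,y0,z),(x1,y0,z),(x1,y1,z),(x0,y1,z)]
for P,c in [(circ(0,65,70,16.5),(0,0,255)),(circ(15,-75,120,18),(0,255,255)),(sq(-55,55,-115,115,70),(0,0,255)),(sq(-28,28,97,107,110),(0,255,0)),(sq(-28.5,28.5,-33,23,112),(255,0,0)),(sq(-18,18,-17,-3,133),(255,255,0))]:
    dr(I,t,np.array([175,195]),8,P,c)
cv2.imwrite("pics/d.png",I)
```

```text
[[-1.31  0.27]
 [-0.24 -1.17]]
[ 4.14622223e+02  2.15470214e+02 -1.67787622e-01] [ 0.04  0.19  0.25  0.01  0.31 -0.43  0.27 -0.18 -1.01  0.55 -0.1  -0.94]
[[425.5 279.6  50. ]]
[[413.  205.6 133. ]]
[[416.9 139.  120. ]]
```

View pics/d.png

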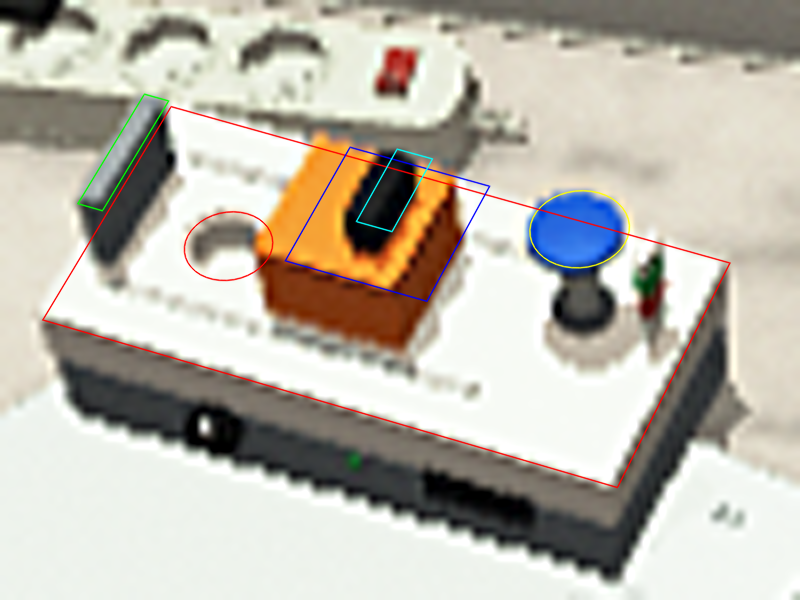

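The overlay fits the well, deck, plunger and end wall well. The hood is about 11 mm open toward +y, and the fin centre is near mixer y of −9. I'll lower the vial.

Call:
{"name": "step_arm", "arguments": {
  "rows": "-0.5 -2 15 0; -0.5 -2 40 0; -0.5 -2 70 0; -0.5 -2 95 0; -0.5 -2 115 0; -0.5 -2 126 0; -0.5 -2 132 0; -0.5 -2 134 0; -0.5 -2 134 0; -0.5 -2 134 0"
}}

```text
t: 7.4
tcp_pos: [426.8, 280.2, 102.0]
orientation: [[0.174, 0.985, 0.001], [0.985, -0.174, 0.001], [0.001, 0.001, -1.0]]
force: [-0.8, 0.5, 0.2]
finger_gap: 20.2
grip_force: 24.5
```

Call:
{"name": "step_arm", "arguments": {
  "rows": "0 0 3 0; 0 0 6 0; 0 0 9 0; 0 0 12 0; 0 0 14 0; 0 0 16 0; 0 0 18 0; 0 0 20 0; 0 0 20 0; 0 0 20 0"
}}

```text
t: 8.4
tcp_pos: [426.3, 280.0, 81.3]
orientation: [[0.174, 0.985, -0.0], [0.985, -0.174, 0.0], [0.0, -0.0, -1.0]]
force: [0.0, 1.0, -0.5]
finger_gap: 20.1
grip_force: 24.5
```

Call:
{"name": "step_arm", "arguments": {
  "rows": "0 0 1 0; 0 0 2 0; 0 0 3 0; 0 0 4 0; 0 0 4.5 0; 0 0 4.5 0; 0 0 4.5 0; 0 0 4.5 0; 0 0 4.5 0; 0 0 4.5 0"
}}

```text
t: 9.4
tcp_pos: [426.4, 279.9, 76.8]
orientation: [[0.174, 0.985, 0.0], [0.985, -0.174, 0.0], [0.0, 0.0, -1.0]]
force: [0.4, -0.7, 0.5]
finger_gap: 19.6
grip_force: 24.5
```

Call:
{"name": "step_arm", "arguments": {
  "rows": "0 0 0 0; 0 0 0 0; 0 0 0 0; 0 0 0 0; 0 0 0 0; 0 0 0 0; 0 0 0 0; 0 0 0 0; 0 0 0 0; 0 0 0 0",
  "jaw": 0.6
}}

```text
t: 10.4
tcp_pos: [426.3, 279.9, 76.8]
orientation: [[0.174, 0.985, 0.0], [0.985, -0.174, 0.0], [0.0, 0.0, -1.0]]
force: [0.3, -0.3, 0.3]
finger_gap: 51.1
grip_force: 0.0
```

Call:
{"name": "step_arm", "arguments": {
  "rows": "0 0 -5 0; 0 0 -15 0; 0 0 -30 0; 0 0 -50 0; 0 0 -75 0; 0 0 -100 0; 0 0 -110 0; 0 0 -115 0; 0 0 -115 0; 0 0 -115 0"
}}

```text
t: 11.4
tcp_pos: [426.0, 279.5, 191.0]
orientation: [[0.174, 0.985, -0.001], [0.985, -0.174, -0.001], [-0.001, -0.001, -1.0]]
force: [0.2, -0.6, -0.0]
finger_gap: 51.0
grip_force: 0.0
```

```bash
sed -i 's/^m=.*/m=[415.0,216.0,-.169]/' look.py; python3 look.py pics/e.png
```

```text
11.5 [425.94001625 279.58792824 190.85391128] [[0.173, 0.985, -0.002], [0.985, -0.173, -0.001], [-0.001, -0.001, -1.0]] [-0.73545974  0.30714407 -0.52607674] 51.31063577763586
[[ 6.000e-01  1.000e-01  1.409e+02]
 [-7.450e+01  4.000e-01  5.790e+01]
 [-1.394e+02  1.570e+01  7.100e+01]]
186 144
166 162
```

View pics/e.png

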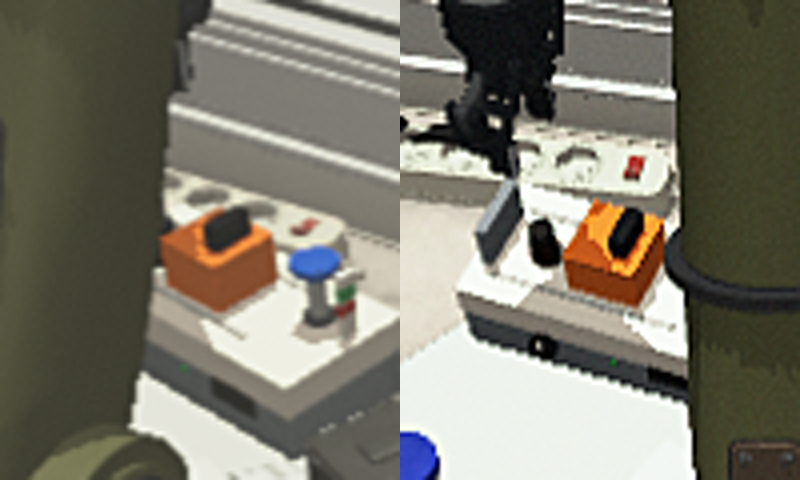

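The vial stands upright in the well at right-panel (543,243). I'll close the jaw and go behind the fin.

Call:
{"name": "step_arm", "arguments": {
  "rows": "-20 0 0 0; -45 0 0 0; -75 0 0 0; -95 0 0 0; -100 0 0 0; -100 0 15 0; -100 0 35 0; -100 0 55 0; -100 0 66 0; -100 0 70 0",
  "jaw": 0
}}

```text
t: 12.5
tcp_pos: [408.4, 181.8, 120.7]
orientation: [[0.173, 0.985, -0.002], [0.985, -0.173, -0.0], [-0.001, -0.002, -1.0]]
force: [0.5, 0.4, 0.6]
finger_gap: -0.1
grip_force: 0.0
```

Call:
{"name": "step_arm", "arguments": {
  "rows": "2 0 0 0; 4 0 0 0; 6 0 0 0; 8 0 0 0; 11 0 0 0; 14 0 0 0; 17 0 0 0; 20 0 0 0; 23 0 0 0; 26 0 0 0"
}}

```text
t: 13.5
tcp_pos: [413.6, 207.2, 121.8]
orientation: [[0.174, 0.985, 0.0], [0.985, -0.174, -0.0], [-0.0, 0.0, -1.0]]
force: [0.6, -2.1, 1.7]
finger_gap: -0.0
grip_force: 0.9
```

Call:
{"name": "step_arm", "arguments": {
  "rows": "4 0 0 0; 8 0 0 0; 12 0 0 0; 16 0 0 0; 20 0 0 0; 24 0 0 0; 28 0 0 0; 31 0 0 0; 33 0 0 0; 34 0 0 0"
}}

```text
t: 14.5
tcp_pos: [419.4, 240.8, 121.8]
orientation: [[0.173, 0.985, -0.0], [0.985, -0.173, 0.0], [0.0, -0.0, -1.0]]
force: [0.8, -1.9, 0.7]
finger_gap: 0.4
grip_force: 0.8
```

Call:
{"name": "step_arm", "arguments": {
  "rows": "1 0 0 0; 2 0 0 0; 3 0 0 0; 4 0 0 0; 5 0 0 0; 6 0 0 0; 7 0 0 0; 8 0 0 0; 8 0 0 0; 8 0 0 0"
}}

```text
t: 15.5
tcp_pos: [420.7, 248.7, 121.8]
orientation: [[0.173, 0.985, -0.0], [0.985, -0.173, 0.0], [0.0, -0.0, -1.0]]
force: [0.8, -0.5, -0.7]
finger_gap: 0.1
grip_force: 0.3
```

Call:
{"name": "step_arm", "arguments": {
  "rows": "0.5 0 0 0; 1 0 0 0; 1.5 0 0 0; 2 0 0 0; 2.5 0 0 0; 3 0 0 0; 3.5 0 0 0; 4 0 0 0; 4 0 0 0; 4 0 0 0"
}}

```text
t: 16.5
tcp_pos: [421.2, 251.1, 121.8]
orientation: [[0.174, 0.985, -0.001], [0.985, -0.174, -0.002], [-0.002, -0.0, -1.0]]
force: [-2.3, -6.1, 5.0]
finger_gap: -0.1
grip_force: 3.1
```

The force rose and the motion stopped. I'll back off, rise, and verify.

Call:
{"name": "step_arm", "arguments": {
  "rows": "-3 0 0 0; -8 0 0 0; -8 0 -10 0; -8 0 -25 0; -8 0 -45 0; -15 0 -60 0; -40 0 -60 0; -75 5 -60 0; -100 12 -60 0; -108 15.5 -60 0"
}}

```text
t: 17.5
tcp_pos: [418.2, 140.9, 182.3]
orientation: [[0.176, 0.984, 0.001], [0.984, -0.176, -0.001], [-0.001, 0.001, -1.0]]
force: [-0.0, 0.6, 0.2]
finger_gap: 0.1
grip_force: 0.0
```

```bash
python3 look.py pics/f.png
python3 - <<'E'
from h import *
m=[415.0,216.0,-.169]
I=cv2.imread("pics/f.png"); s,t=pickle.load(open("l.pkl","rb"))
def sq(x0,x1,y0,y1,z): return [(x0,y0,z),(x1,y0,z),(x1,y1,z),(x0,y1,z)]
for d,off,ox in((s,(186,144),0),(t,(166,162),400)):
    for P in (sq(-28.5,28.5,37,93,112),sq(-28.5,28.5,41,97,112)):
        q=(proj(d,W(m,P))-off+.5)*4-.5+[ox,0]; cv2.polylines(I,[np.int32(q*16)],True,(255,0,0) if P[0][1]==37 else (0,255,0),1,cv2.LINE_AA,4)
cv2.imwrite("pics/g.png",cv2.resize(I[130:330],None,fx=1,fy=1))
E
```

```text
17.6 [418.6392277  142.73052011 182.33225954] [[0.176, 0.984, 0.001], [0.984, -0.176, 0.0], [0.001, 0.001, -1.0]] [ 0.73420931  0.42363572 -0.21962982] -0.06130451934148684
[[136.4 -17.1 132.4]
 [ 61.5 -16.4  49.4]
 [ -3.4  -0.9  62.3]]
186 144
166 162
```

View pics/f.png

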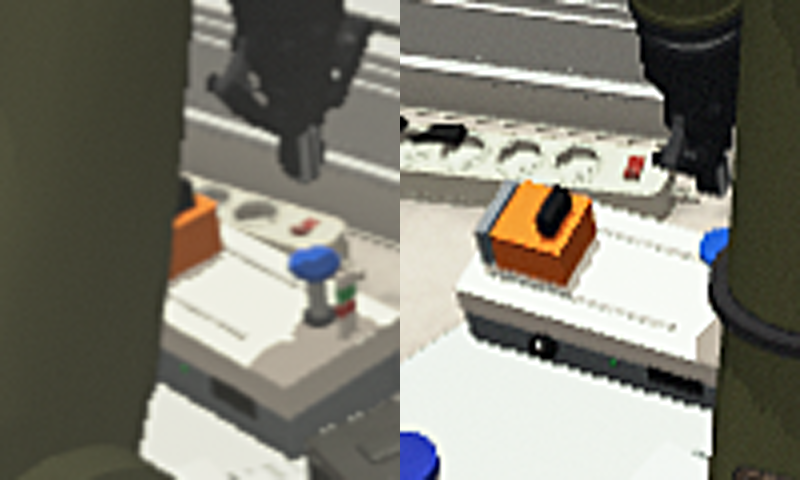

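The hood sits flush against the end wall in the right panel, and the gripper is above the plunger. Now I'll press it.

Call:
{"name": "step_arm", "arguments": {
  "rows": "-3.4 -1 10 0; -3.4 -1 25 0; -3.4 -1 40 0; -3.4 -1 48 0; -3.4 -1 53 0; -3.4 -1 56 0; -3.4 -1 57 0; -3.4 -1 57 0; -3.4 -1 57 0; -3.4 -1 57 0"
}}

```text
t: 18.6
tcp_pos: [416.6, 140.2, 125.1]
orientation: [[0.174, 0.985, 0.001], [0.985, -0.174, 0.0], [0.0, 0.001, -1.0]]
force: [-1.0, -0.4, -1.1]
finger_gap: -0.1
grip_force: 0.0
```

Call:
{"name": "step_arm", "arguments": {
  "rows": "0 0 2 0; 0 0 4 0; 0 0 6 0; 0 0 8 0; 0 0 9 0; 0 0 10 0; 0 0 11 0; 0 0 12 0; 0 0 12 0; 0 0 12 0"
}}

```text
t: 19.6
tcp_pos: [416.5, 140.1, 112.8]
orientation: [[0.174, 0.985, 0.0], [0.985, -0.174, -0.0], [0.0, 0.0, -1.0]]
force: [1.4, -1.0, 3.4]
finger_gap: 0.0
grip_force: 2.1
```

Call:
{"name": "step_arm", "arguments": {
  "rows": "0 0 1 0; 0 0 2 0; 0 0 3 0; 0 0 4 0; 0 0 5 0; 0 0 6 0; 0 0 7 0; 0 0 8 0; 0 0 8 0; 0 0 8 0"
}}

```text
t: 20.6
tcp_pos: [416.5, 140.1, 104.8]
orientation: [[0.174, 0.985, 0.0], [0.985, -0.174, -0.0], [0.0, 0.0, -1.0]]
force: [-0.4, -1.4, 6.6]
finger_gap: -0.4
grip_force: 3.1
```

Run:
```python
from bench import robot
from h import *
m=[415.0,216.0,-.169]
F=[]
for i in range(6):
    s=robot.get_image("scene"); st=robot.state(); F.append([*st["force"],*st["tcp_pos"]])
print(st["t"],np.mean(F,0).round(2),np.std(F,0).round(2))
# blue head in the scene view vs. predicted head centre (mid-thickness) by travel
h=cv2.cvtColor(s["color"],cv2.COLOR_RGB2HSV); k=cv2.inRange(h,(105,120,60),(125,255,255)); 
c=proj(s,W(m,[(15,-75,115)]))[0].astype(int); k2=np.zeros_like(k); k2[c[1]-20:c[1]+30,c[0]-20:c[0]+20]=k[c[1]-20:c[1]+30,c[0]-20:c[0]+20]
y,x=np.nonzero(k2); print(len(x),x.min(),x.max(),y.min(),y.max())
s0=pickle.load(open("e.pkl" if 0 else "scene.pkl","rb"));_s,_=pickle.load(open("l.pkl","rb"))
k=cv2.inRange(cv2.cvtColor(_s["color"],cv2.COLOR_RGB2HSV),(105,120,60),(125,255,255));k2=np.zeros_like(k); k2[c[1]-20:c[1]+30,c[0]-20:c[0]+20]=k[c[1]-20:c[1]+30,c[0]-20:c[0]+20]
y,x=np.nonzero(k2); print("released",x.min(),x.max(),y.min(),y.max())
for z in(110,100,95,90,87): print(z,proj(s,W(m,[(-3,-75,z)]))[0])
```

```text
20.9 [-3.6000e-01 -1.4500e+00  6.3800e+00  4.1650e+02  1.4012e+02  1.0485e+02] [0.53 0.54 0.47 0.01 0.01 0.  ]
35 259 268 213 218
released 259 269 206 213
110 [259.39346781 214.33340083]
100 [259.71385499 217.43265149]
95 [259.87301323 218.97188343]
90 [260.03148689 220.50424551]
87 [260.12624422 221.42038349]
```

The measured force is 6.4 N and the tip is at z 104.85, which puts the plunger at half travel. The image shift agrees.

```bash
python3 -c "
from bench import robot
print(robot.job_done())"
```

```text
the job is handed in; nothing more can be done
None
```

I handed the job in with the amber vial standing in the well, the hood shut against the end wall, and the gripper holding the plunger at about 15 mm travel (6.4 N, green band); the other vials and the pot were not touched, and the robot clock read 20.9 s.

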